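# Sort mirror-image brackets into side bins and nest the emptied cups

### The arm

A 7-joint arm with a two-finger parallel gripper is mounted at the origin on a cart in front of the work surface, level with it; the furniture and walls round the work are solid. World frame = base frame: x ahead of the robot, y to its left, z up, the work surface at z = 0. Lengths are in mm, angles in rad, forces in N, time in s.
With the tool pointing down it reaches from about 425 to 875 mm from the base axis. Payload 8.4 kg.
Tool frame: the origin (TCP) lies at the very end of the fingers, on their centre line; the grasp point (between the pads) lies 19 mm behind it; z points along the fingers, y is the line along which they close (so a half turn about z gives the same grasp; the last joint's range is limited). The gripper opens to 85 mm and grips with 20 to 120 N. Pads are 22 mm wide; open, the fingers measure 114 mm over their backs; the gripper's body (76 mm by 85 mm) begins 54 mm behind the grasp point. The pads swing forward as they close: fully open they stand 13 mm farther back than shut.
Start: joints at [1.038, 0.333, 0.04, 1.465, -0.013, 1.343, -0.059], TCP at [273.184, -589.775, 231.308] pointing down, gripper open.
Joint ranges: [-2.58, 2.58], [-0.38, 2.09], [-1.3, 1.39], [0.25, 2.4], [-1.5, 4.64], [0.08, 2.09], [-2.65, 2.65]. Speed limits (rad/s): [2.22, 2.22, 2.79, 2.79, 3.14, 3.14, 3.14].

### API

Orientations are given as a unit quaternion [x, y, z, w].
In Python, from rig import robot, vision gives the robot as it stands.
- The arm moves only by the tool servo_tool, never from a script. Its argument "deltas" is a list of rows, each a list of 5 numbers: the shift along the tool's x, y, z in m, then the turn about the tool's z in rad, then the opening, from 0 (shut) to 1 (fully open). In form: [[tx, ty, tz, turn, gripper], ...]. A call has 1 to 20 rows; each row is the pose to reach, as a shift and turn from the pose commanded when the call began, along the tool's axes at that moment; what a row does not reach only later rows make up. A row lasts 1/10 s, in which the tool goes at most 50 mm and 8.59 degrees, less where a joint would pass 70% of its speed; a pose out of reach is approached as far as the arm can. A call with a gripper value outside its range is refused whole. The fingers move at their own pace and stop on an object; "squeeze" is the grip in N (left out, the last holds). Time passes only in rows, so rows that repeat a pose let the fingers close. It gives the time, the measured TCP pose, the force, the opening and the grip force at its end, in the units of the state.
- robot.state(): the state, without advancing time (a new reading comes with each control period).
- vision.get_image(name): name is "scene" or "side" or "wrist"; returns the picture (400x640x3 uint8, red, green, blue); there is no depth.
- vision.get_calibration(name): a dict with "fx", "fy", "cx", "cy" (pixels), "k1" (the pictures are not rectified: a ray, as slopes to the right and down, at radius r is drawn at 1 + k1 r^2 times it, then the intrinsics apply), "R" (3x3) and "t" (3): a world point X has camera coordinates R X + t. Camera axes: x right, y down, z forward; pixel columns grow to the right and rows downward; lengths in mm; the calibration is good to about 2 mm. A picture is of the moment at which its call begins: read the wrist's pose just before it. get_calibration takes no time and is no camera call; for the wrist camera it gives the pose at the moment of the call.
- robot.job_done(): hands the job in; it is judged then, once.
The state is a dict: "time_s": time; "joint_positions": joint angles; "joint_vel": joint speeds; "joint_efforts": joint torques, N m; "position": TCP position; "eef_rot": TCP orientation; "ft_force": force on the tool from outside, world axes, zero at the start; "wrist_torque": the same for the moment, N m; "finger_gap": finger opening in mm; "gripper_force": force on a finger pad.
Only numpy, scipy, OpenCV 4.12 (cv2) and the standard library are available. Lean on these libraries where they do the work, as an engineer would, in place of code of your own. Each camera call takes 0.05 s, during which the arm holds its last target. There are 200 camera calls.

### The job

The mounting brackets have finished drying, most of them laid across the mouths of cups: put every left-hand bracket in the bin on your left and every right-hand one in the bin on your right, each lying flange up on the bin's floor. A bracket is left-hand if, seen from above with the flange up and the long leg pointing away from you, its short arm at the near end points left. Nest the three emptied cups upright into one stack standing on the bench, and leave the other things where they are.

Things in the scene. Friction and masses are not known exactly. Their poses are not given: they have to be found in the camera images.
- bin_left: fixed open plastic bin on the robot's left (+y) side, outside 200 mm (its x) by 130 mm (its y) by 45 mm high, walls and floor 5 mm thick. Origin: centre of its underside; z up.
- bin_right: fixed open plastic bin on the robot's right (-y) side, outside 200 mm (its x) by 130 mm (its y) by 45 mm high, walls and floor 5 mm thick. Origin: centre of its underside; z up.
- bracket_1: loose aluminium bracket, 150 g, absent in some runs: a flat L plate 8 mm thick with an upright flange on it. Starts flange up across the rim of cup_1. Origin: underside of the plate, below mid-flange; z up, x along the long leg, away from the short arm. Leg 24 mm wide, x = -40 to +56 mm; arm x = -40 to -16 mm, to one side, ends 44 mm off in y. Flange 12 mm thick (y), x = -22 to +22 mm, top 44 mm up; grip it across.
- bracket_1_arm (a point): middle of the free end of the short arm of bracket_1, half-way up the plate; at +y in the bracket's frame if it is left-hand, at -y if right-hand
- bracket_2: loose aluminium bracket, 150 g, absent in some runs: a flat L plate 8 mm thick with an upright flange on it. Starts flange up across the rim of cup_2. Origin: underside of the plate, below mid-flange; z up, x along the long leg, away from the short arm. Leg 24 mm wide, x = -40 to +56 mm; arm x = -40 to -16 mm, to one side, ends 44 mm off in y. Flange 12 mm thick (y), x = -22 to +22 mm, top 44 mm up; grip it across.
- bracket_2_arm (a point): middle of the free end of the short arm of bracket_2, half-way up the plate; at +y in the bracket's frame if it is left-hand, at -y if right-hand
- bracket_3: loose aluminium bracket, 150 g, absent in some runs: a flat L plate 8 mm thick with an upright flange on it. Starts flange up across the rim of cup_3. Origin: underside of the plate, below mid-flange; z up, x along the long leg, away from the short arm. Leg 24 mm wide, x = -40 to +56 mm; arm x = -40 to -16 mm, to one side, ends 44 mm off in y. Flange 12 mm thick (y), x = -22 to +22 mm, top 44 mm up; grip it across.
- bracket_3_arm (a point): middle of the free end of the short arm of bracket_3, half-way up the plate; at +y in the bracket's frame if it is left-hand, at -y if right-hand
- bracket_4: loose aluminium bracket, 150 g, absent in some runs: a flat L plate 8 mm thick with an upright flange on it. Starts flange up on the bench. Origin: underside of the plate, below mid-flange; z up, x along the long leg, away from the short arm. Leg 24 mm wide, x = -40 to +56 mm; arm x = -40 to -16 mm, to one side, ends 44 mm off in y. Flange 12 mm thick (y), x = -22 to +22 mm, top 44 mm up; grip it across.
- bracket_4_arm (a point): middle of the free end of the short arm of bracket_4, half-way up the plate; at +y in the bracket's frame if it is left-hand, at -y if right-hand
- bracket_5: loose aluminium bracket, 150 g, absent in some runs: a flat L plate 8 mm thick with an upright flange on it. Starts flange up on the bench. Origin: underside of the plate, below mid-flange; z up, x along the long leg, away from the short arm. Leg 24 mm wide, x = -40 to +56 mm; arm x = -40 to -16 mm, to one side, ends 44 mm off in y. Flange 12 mm thick (y), x = -22 to +22 mm, top 44 mm up; grip it across.
- bracket_5_arm (a point): middle of the free end of the short arm of bracket_5, half-way up the plate; at +y in the bracket's frame if it is left-hand, at -y if right-hand
- cup_1: loose white plastic cup standing upright, 140 g, round and tapered: 44 mm across at the foot, 64 mm at the rim, 80 mm high, wall 3 mm; its inner floor is raised 36 mm above its underside, so a second cup set in it stands 36 mm higher, with about 1.7 mm of play all round. Origin: centre of its underside; z up.
- cup_2: loose white plastic cup standing upright, 140 g, round and tapered: 44 mm across at the foot, 64 mm at the rim, 80 mm high, wall 3 mm; its inner floor is raised 36 mm above its underside, so a second cup set in it stands 36 mm higher, with about 1.7 mm of play all round. Origin: centre of its underside; z up.
- cup_3: loose white plastic cup standing upright, 140 g, round and tapered: 44 mm across at the foot, 64 mm at the rim, 80 mm high, wall 3 mm; its inner floor is raised 36 mm above its underside, so a second cup set in it stands 36 mm higher, with about 1.7 mm of play all round. Origin: centre of its underside; z up.
- loupe: black eyepiece loupe, 32 mm across, 21 mm high, standing on the bench; a bystander. Origin: centre of its underside.
- marker_1: white marker pen with a blue cap, 130 mm long (y), 12 mm thick, lying on the bench; a bystander. Origin: centre of its underside.
- driver_red: red screwdriver, 146 mm long (y), 19 mm thick, lying on the bench; a bystander. Origin: centre of its underside.
Not all that is in view belongs to the job. What is shaped like the bracket_3 but yellow is not meant.

How it is judged:
By the outcome, as a careful person would: the job done as asked, in the order asked, and still so for the second after the job is handed in, with the robot touching nothing.
Of bracket_1, bracket_2, bracket_3, bracket_4, bracket_5 only 4 to 5 are there at a start; the rules pass over those that are not, and their reading is None.
At some moment in a run one of bracket_4, bracket_5 may be knocked a few centimetres aside while the robot is not near it.
It also fails if it takes over 200 s, if anything falls off the work surface, if the arm or the gripper's body presses on something with over 40 N, if the wrist force passes 120 N, or if a joint passes its speed limit or range.

## Working session

There is one attempt and no reset: what is moved stays moved. The work goes in short steps, Python scripts to look and compute and a tool call to move; the robot and the scene stay as the last step left them, time stands still between calls to the robot, and variables do not carry over. Pictures are saved under pics/ and viewed, at most 14 in all, crops included, and the job is handed in when it is done.

Besides the shell and the picture viewer there is one more tool, called after "Emit:" as name(argument=value, ...), one argument or row to a line, values as JSON. servo_tool: Moves the arm, as the interface text tells. Its arguments: {"type":"object","properties":{"deltas":{"type":"array","items":{"type":"array","items":{"type":"number"}}},"squeeze":{"type":"number"}},"required":["deltas"]}

```bash
ls; mkdir -p pics; python3 - <<'E'
from rig import robot, vision
import cv2
print(robot.state())
for n in ["scene","side"]:
    im=vision.get_image(n); cv2.imwrite(f"pics/{n}0.png",im[:,:,::-1]); c=vision.get_calibration(n); print(n,c)
E
```

```text
pics
{'time_s': 0.0, 'joint_positions': array([ 1.03783112,  0.33393753,  0.0398433 ,  1.46623952, -0.0134078 ,
        1.34327564, -0.05846699]), 'joint_vel': array([ 0.00069741, -0.00154317, -0.00016968,  0.0007403 ,  0.00113066,
       -0.00229133, -0.00103797]), 'joint_efforts': array([-6.94155060e-04, -6.58561206e+01,  1.36514179e+00, -4.05566168e+01,
        1.67771440e-02,  1.22542708e-02,  1.35742673e-05]), 'position': array([ 273.00128513, -589.41193324,  230.41915063]), 'eef_rot': array([ 9.76568051e-01,  2.15207358e-01, -2.16170682e-04, -7.67323405e-04]), 'ft_force': array([ 0.20211869,  0.59292806, -0.00347683]), 'wrist_torque': array([-0.00929636, -0.06647578,  0.02484193]), 'gripper_force': 0.0, 'finger_gap': 85.4713179502139}
scene {'fx': 453.38833021782636, 'fy': 453.38833021782636, 'cx': 328.5955389255917, 'cy': 191.27417476789503, 'k1': 0.019554962253556643, 'R': array([[-0.90247886, -0.43072001, -0.00349097],
       [-0.19578461,  0.41741564, -0.88737397],
       [ 0.38366691, -0.80015277, -0.46103714]]), 't': array([387.53344953, 252.90875957, 972.23704372])}
side {'fx': 370.4939384640923, 'fy': 370.4939384640923, 'cx': 323.2569448183945, 'cy': 196.29139437580727, 'k1': -0.010688681182158202, 'R': array([[ 0.4621281 , -0.88679719,  0.00532679],
       [-0.42259843, -0.2254975 , -0.87781629],
       [ 0.7796462 ,  0.40341248, -0.47896783]]), 't': array([-428.64003773,  241.24605401,  881.7145393 ])}
```

View pics/scene0.png

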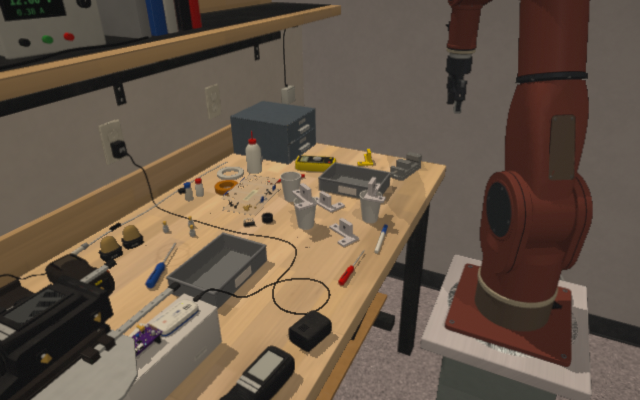

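View pics/side0.png

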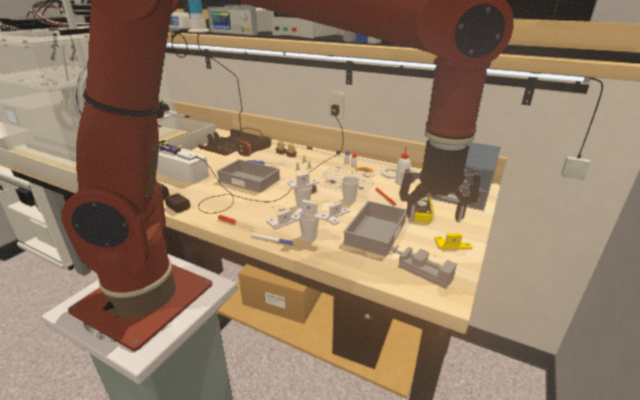

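The scene view shows cups near (291,185), (305,210) and (371,205), bench brackets at (328,203) and (344,232), and bins at (355,182) and (220,268). Candidates for "bracket": those silver items, the yellow one (368,158), and the grey fixture (407,165). I'll crop closer.

```bash
cat > h.py <<'E'
import numpy as np, cv2
from rig import robot, vision
from scipy.spatial.transform import Rotation as Ro
def ray(c,u,v):
    q=np.array([(u-c['cx'])/c['fx'],(v-c['cy'])/c['fy']]); p=q.copy()
    for _ in range(10): p=q/(1+c['k1']*p@p)
    d=np.array(c['R']).T@np.array([p[0],p[1],1.]); o=-np.array(c['R']).T@np.array(c['t']); return o,d
def at(c,u,v,z):
    o,d=ray(c,u,v); return o+d*(z-o[2])/d[2]
def proj(c,X):
    x=np.array(c['R'])@np.array(X,float)+np.array(c['t']); p=x[:2]/x[2]; s=1+c['k1']*(p@p)
    return np.array([c['fx']*p[0]*s+c['cx'],c['fy']*p[1]*s+c['cy']])
E
python3 - <<'E'
import cv2,numpy as np
a=cv2.imread('pics/scene0.png')[150:260,265:415]; b=cv2.imread('pics/side0.png')[165:260,255:415]
a=cv2.resize(a,None,fx=5,fy=5,interpolation=cv2.INTER_CUBIC);b=cv2.resize(b,None,fx=5,fy=5,interpolation=cv2.INTER_CUBIC)
cv2.imwrite('pics/ca.png',a);cv2.imwrite('pics/cb.png',b)
from h import *
c=vision.get_calibration('scene')
for n,u,v,z in [("loupe",267,218,10),("cupA foot",306,226,0),("cupB foot",370,220,0),("bt",344,240,0),("bt2",328,206,0),("binR",355,185,0),("binL",219,268,0),("driver",350,270,8),("marker",381,238,6)]: print(n,at(c,u,v,z).round())
E
```

```text
loupe [667. -89.  10.]
cupA foot [ 553. -112.    0.]
cupB foot [ 402. -220.    0.]
bt [428. -93.   0.]
bt2 [ 547. -242.    0.]
binR [ 527. -408.    0.]
binL [654. 148.   0.]
driver [359.  29.   8.]
marker [ 339. -136.    6.]
```

View pics/ca.png

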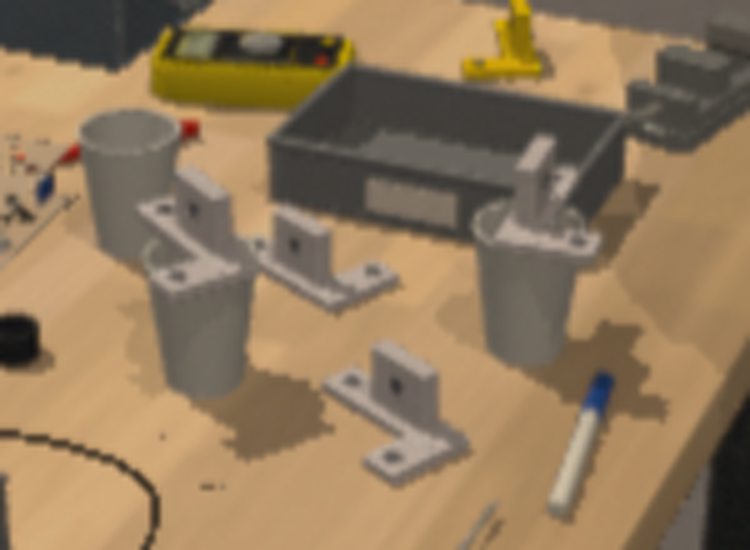

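View pics/cb.png

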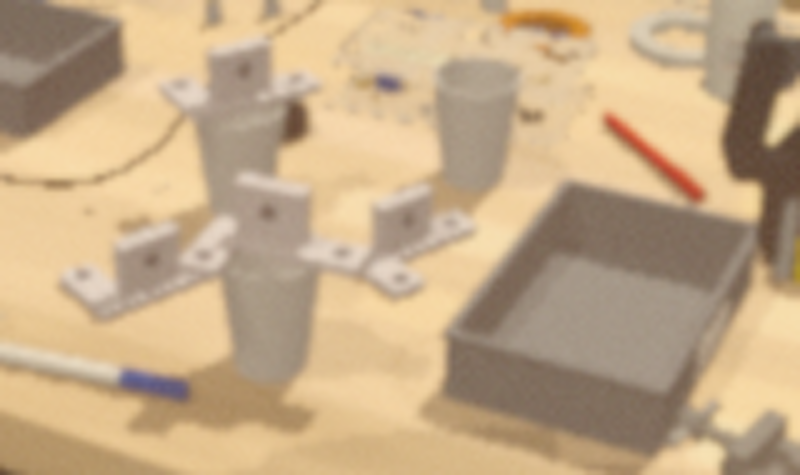

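Crop shows: cups at crop-a (200,320) and (525,280) carry brackets, with an empty third cup at (130,190). There are two more brackets on the bench, (300,260) and (400,420). So four brackets are present. The yellow one and the grey fixture are decoys. I'll move over for a top view.

Emit:
servo_tool(
  deltas=[
    [0.405, -0.264, -0.15, 0.434, 1],
    [0.405, -0.264, -0.15, 0.434, 1],
    [0.405, -0.264, -0.15, 0.434, 1],
    [0.405, -0.264, -0.15, 0.434, 1],
    [0.405, -0.264, -0.15, 0.434, 1],
    [0.405, -0.264, -0.15, 0.434, 1],
    [0.405, -0.264, -0.15, 0.434, 1],
    [0.405, -0.264, -0.15, 0.434, 1],
    [0.405, -0.264, -0.15, 0.434, 1],
    [0.405, -0.264, -0.15, 0.434, 1],
    [0.405, -0.264, -0.15, 0.434, 1],
    [0.405, -0.264, -0.15, 0.434, 1],
    [0.405, -0.264, -0.15, 0.434, 1],
    [0.405, -0.264, -0.15, 0.434, 1],
    [0.405, -0.264, -0.15, 0.434, 1],
    [0.405, -0.264, -0.15, 0.434, 1],
  ],
)

```text
time_s: 1.7
position: [529.2, -180.9, 381.2]
eef_rot: [1.0, -0.001, -0.0, 0.0]
ft_force: [0.7, 0.2, -0.1]
finger_gap: 85.3
gripper_force: 0.0
```

```bash
python3 - <<'E'
from h import *
s=robot.state(); print(s['position'].round(1),s['eef_rot'].round(4),s['joint_positions'].round(2),s['time_s'])
c=vision.get_calibration('wrist'); im=vision.get_image('wrist')
cv2.imwrite('pics/w1.png',im[:,:,::-1]); np.save('w1.npy',c,allow_pickle=True); print(c['R'].round(2),c['fx'])
E
```

```text
[ 529.2 -180.9  381.2] [ 1.e+00 -9.e-04 -2.e-04  0.e+00] [ 0.47  0.13 -0.24  1.42  0.03  1.6  -1.35] 1.7
[[-0.   -1.   -0.  ]
 [-0.95  0.    0.32]
 [-0.32  0.   -0.95]] 351.3375001641521
```

View pics/w1.png

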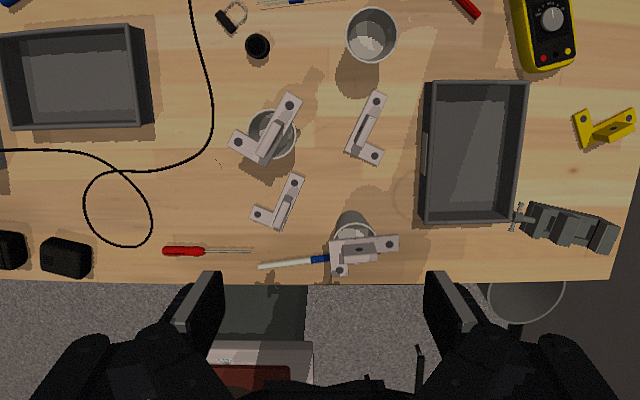

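The top view is clear, with left being +y and up being +x:
- **Bracket A**, on a cup at (263,130): leg up-right, arm left, so left-hand.
- **Bracket B**, on the bench at (290,205): leg up, arm left, so left-hand.
- **Bracket C**, on the bench at (365,130): leg up, arm right, so right-hand.
- **Bracket D**, on a cup at (365,248): leg right, arm down, so right-hand.
- **Empty cup**: (371,35).
- **Yellow decoy**: (605,128). I leave it alone.

Next I fit the poses.

```bash
cat >> h.py <<'E'
from scipy.optimize import minimize
def prism(x0,x1,y0,y1,z0,z1): return np.array([[x,y,z] for x in(x0,x1) for y in(y0,y1) for z in(z0,z1)],float)
def W(P,p,z):
    x,y,a=p; c,s=np.cos(a),np.sin(a); return np.c_[x+c*P[:,0]-s*P[:,1],y+s*P[:,0]+c*P[:,1],P[:,2]+z]
def sil(c,p,z,hand,S=2):
    m=np.zeros((400*S,640*S),np.uint8)
    for P in (prism(-40,56,-12,12,0,8),prism(-40,-16,*((0,44) if hand=='L' else (-44,0)),0,8),prism(-22,22,-6,6,8,44)):
        q=np.array([proj(c,X) for X in W(P,p,z)])*S
        cv2.fillConvexPoly(m,cv2.convexHull((q*16).astype(np.int32)),255,shift=4)
    return m
def fit(c,im,p,z,hand,thr=150,S=2):
    g=cv2.resize(im,None,fx=S,fy=S,interpolation=cv2.INTER_LINEAR).astype(float)
    E=cv2.GaussianBlur(cv2.cvtColor(g.astype(np.uint8),cv2.COLOR_RGB2LAB),(0,0),1.5).astype(float)
    k=np.ones((7,7),np.uint8)
    def cost(p):   # colour contrast between a thin ring inside and outside the outline, saturation-aware
        m=sil(c,p,z,hand,S); i=cv2.erode(m,k)>0; o=(cv2.dilate(m,np.ones((13,13),np.uint8))>0)&(m==0); r=(m>0)
        w=((im2>thr)); return -(w[r].mean()-1.0*w[o].mean())
    sat=g.max(2)-g.min(2); im2=g.min(2)-1.5*np.maximum(sat-30,0)
    st=np.array([[0,0,0],[12,0,0],[0,12,0],[0,0,.2]],float)
    best=None
    for d in (0,.15,-.15):
        q=np.array(p,float)+[0,0,d]
        for _ in range(2):
            r=minimize(cost,q,method='Nelder-Mead',options=dict(initial_simplex=q+st,xatol=.2,fatol=1e-4)); q=r.x
        if best is None or r.fun<best.fun: best=r
    return best.x,best.fun
def init(c,corner,end,z):  # corner & leg-end pixels -> rough pose
    a=at(c,*corner,z)[:2]; b=at(c,*end,z)[:2]; d=b-a; t=np.arctan2(d[1],d[0]); u=d/np.hypot(*d)
    return [*(a+u*40),t]
def show(c,im,L,fn,crop=None,f=1):
    o=im[:,:,::-1].copy(); o=cv2.resize(o,None,fx=2,fy=2)
    for p,z,h in L:
        m=sil(c,p,z,h); cs,_=cv2.findContours(m,0,2); cv2.drawContours(o,cs,-1,(0,0,255),1)
    if crop: x0,x1,y0,y1=crop; o=o[2*y0:2*y1,2*x0:2*x1]
    cv2.imwrite(fn,cv2.resize(o,None,fx=f,fy=f))
E
python3 - <<'E'
from h import *
c=np.load('w1.npy',allow_pickle=True).item(); im=cv2.imread('pics/w1.png')[:,:,::-1]
for u,v in [(285,225),(293,180),(270,220),(263,145),(340,250),(345,245),(360,40),(300,25),(352,145),(275,130)]: print((u,v),im[v,u],end=' ')
print()
L=[]
for n,co,e,z,h in [('A',(258,150),(295,98),84,'L'),('B',(282,222),(296,176),4,'L'),('C',(354,145),(378,95),4,'R'),('D',(338,252),(396,243),84,'R')]:
    p,f=fit(c,im,init(c,co,e,z),z-4,h); L.append((p,z-4,h)); print(n,p.round(3),round(f,3))
show(c,im,L,'pics/f1.png',(200,420,0,290),1)
for n,u,v,z in [('binL tl',0,28,45),('binL tr',143,25,45),('binL br',151,126,45),('binL bl',10,131,45),('binR tl',427,82,45),('binR tr',528,83,45),('binR br',515,221,45),('binR bl',418,221,45),('cup3 rim',371,33,80)]: print(n,at(c,u,v,z).round(0))
E
```

```text
(285, 225) [160 125  89] (293, 180) [44 40 42] (270, 220) [150 135 128] (263, 145) [164 148 142] (340, 250) [171 153 145] (345, 245) [86 78 73] (360, 40) [159 149 135] (300, 25) [163 143 109] (352, 145) [150 136 129] (275, 130) [159 142 133] 
A [ 567.566 -122.192   -0.653] -0.0
B [ 3.49614e+02 -1.23864e+02 -2.70000e-02] -0.006
C [ 5.65682e+02 -2.42403e+02 -4.28000e-01] -0.0
D [ 398.041 -204.381   -1.106] -0.0
binL tl [704. 260.  45.]
binL tr [693.  50.  45.]
binL br [564.  56.  45.]
binL bl [563. 275.  45.]
binR tl [ 619. -316.   45.]
binR tr [ 621. -454.   45.]
binR br [ 423. -468.   45.]
binR bl [ 424. -319.   45.]
cup3 rim [ 673. -236.   80.]
```

View pics/f1.png

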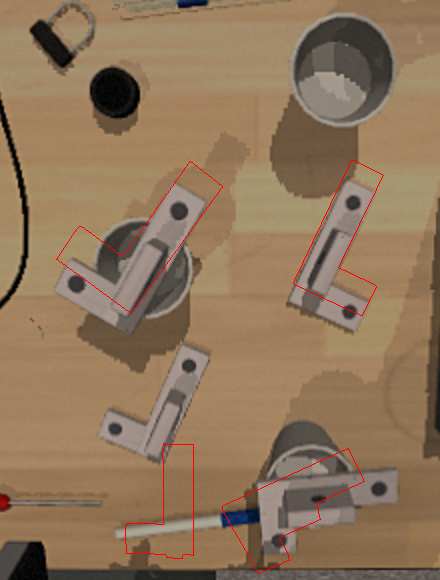

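My colour threshold was off for this fit (the wrist picture is darker). The outlines in the overlay are crisp, so I'll solve from the plate corners read off this view.

```bash
cat >> h.py <<'E'
from scipy.optimize import least_squares
def pnp(c,model,px,z,p0):
    M=np.array(model,float); px=np.array(px,float)
    f=lambda p:(np.array([proj(c,X) for X in W(M,p,z)])-px).ravel()
    r=least_squares(f,p0,loss='soft_l1'); return r.x,f(r.x).reshape(-1,2)
ML=[[56,12,8],[56,-12,8],[-40,-12,8],[-40,44,8],[-16,44,8]]
MR=[[x,-y,z] for x,y,z in ML]; MR[0],MR[1]=[56,12,8],[56,-12,8]
def corners(c,px,z,h):
    m=ML if h=='L' else MR; px=np.array(px,float)
    i=at(c,*px[2],z+8)[:2]; e=at(c,*((px[0]+px[1])/2),z+8)[:2]; d=e-i
    return pnp(c,m,px,z,[*(i+d*.42),np.arctan2(d[1],d[0])])
E
python3 - <<'E'
from h import *
c=np.load('w1.npy',allow_pickle=True).item(); im=cv2.imread('pics/w1.png')[:,:,::-1]
D={'A':('L',80,[(177,182),(207,200),(133,334),(55,290),(70,257)]),'B':('L',0,[(183,345),(210,355),(162,462),(99,433),(108,408)]),
'C':('R',0,[(345,180),(376,190),(289,303),(358,332),(369,308)]),'D':('R',80,[(396,468),(398,500),(258,483),(262,555),(297,553)])}
L=[]
for n,(h,z,px) in D.items():
    p,r=corners(c,np.array(px)/2+[200,0],z,h); L.append((p,z,h)); print(n,p.round(3),np.abs(r).max().round(2))
show(c,im,L,'pics/f2.png',(200,420,0,290),1)
E
```

```text
A [ 5.54451e+02 -1.18500e+02 -5.45000e-01] 1.5
B [ 434.526 -119.078   -0.438] 1.14
C [ 5.52191e+02 -2.38574e+02 -4.11000e-01] 2.24
D [ 403.703 -227.15    -1.464] 1.31
```

View pics/f2.png

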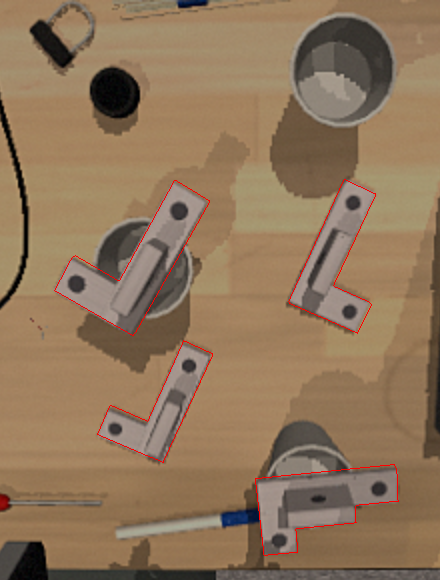

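The outlines match A–D to about 1 px. I choose A, a silver left-hand bracket on a cup at (553,-118). I move in, hover first.

Emit:
servo_tool(
  deltas=[
    [0.025, -0.062, 0.15, 0.545, 0.55],
    [0.025, -0.062, 0.15, 0.545, 0.55],
    [0.025, -0.062, 0.15, 0.545, 0.55],
    [0.025, -0.062, 0.2, 0.545, 0.55],
    [0.025, -0.062, 0.24, 0.545, 0.55],
    [0.025, -0.062, 0.24, 0.545, 0.55],
    [0.025, -0.062, 0.24, 0.545, 0.55],
    [0.025, -0.062, 0.24, 0.545, 0.55],
  ],
)

```text
time_s: 2.55
position: [556.4, -118.6, 144.3]
eef_rot: [0.963, -0.269, 0.002, -0.0]
ft_force: [0.8, -0.4, 0.1]
finger_gap: 47.0
gripper_force: 0.0
```

```bash
python3 - <<'E'
from h import *
s=robot.state(); print(s['position'].round(1),s['joint_positions'].round(2),s['finger_gap'],Ro.from_quat(s['eef_rot']).as_matrix().round(3)[:,0])
c=vision.get_calibration('wrist'); im=vision.get_image('wrist')
show(c,im,[((554.45,-118.5,-.545),80,'L')],'pics/w2.png',None,.5)
E
```

```text
[ 556.4 -118.6  144.3] [ 0.36  0.24 -0.26  1.77  0.07  1.13 -2.04] 46.9670074296107 [ 0.855 -0.519  0.004]
```

View pics/w2.png

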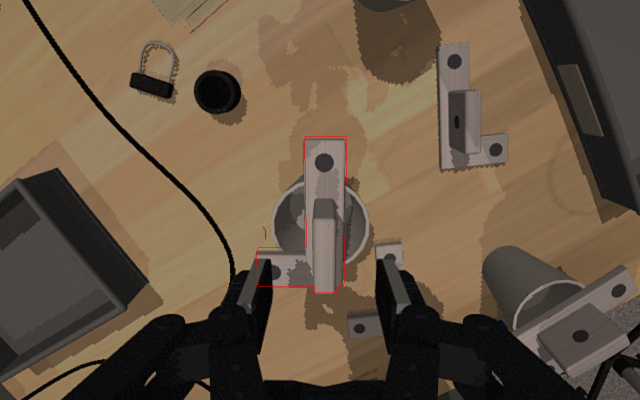

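The red outline sits on bracket A, with the flange at (323,245) midway between the fingers. I descend and grip.

Emit:
servo_tool(
  deltas=[
    [0, 0, 0.03, 0, 0.55],
    [-0.001, 0, 0.048, 0, 0.55],
    [-0.001, 0, 0.048, 0, 0.55],
    [-0.001, 0, 0.048, 0, 0.55],
    [-0.001, 0, 0.048, 0, 0],
    [-0.001, 0, 0.048, 0, 0],
    [-0.001, 0, 0.048, 0, 0],
    [-0.001, 0, 0.048, 0, 0],
    [-0.001, 0, 0.048, 0, 0],
    [-0.001, 0, 0.048, 0, 0],
    [-0.001, 0, 0.02, 0, 0],
    [-0.001, 0, -0.03, 0, 0],
    [-0.001, 0, -0.05, 0, 0],
    [-0.001, 0, -0.05, 0, 0],
  ],
  squeeze=50,
)

```text
time_s: 4.0
position: [555.8, -117.7, 195.2]
eef_rot: [0.963, -0.269, 0.003, -0.0]
ft_force: [0.7, -0.4, -2.0]
finger_gap: 10.8
gripper_force: 49.0
```

```bash
python3 - <<'E'
from h import *
c=np.load('w1.npy',allow_pickle=True).item()
# bins: fit rectangles from rim corners
b=np.array([at(c,u,v,45)[:2] for u,v in [(143,25),(151,126)]]); 
print(b)
BL=pnp(c,[[100,65,45],[100,-65,45],[-100,65,45],[-100,-65,45]],[(10,131),(0,28),(151,126),(143,25)],0,[630,160,1.55]); print(BL)
BR=pnp(c,[[100,65,45],[100,-65,45],[-100,65,45],[-100,-65,45]],[(427,82),(528,83),(418,221),(515,221)],0,[520,-390,0]); print(BR)
E
```

```text
[[692.76420321  50.26422584]
 [563.89586498  55.88178508]]
(array([632.86567066, 154.8804108 ,   1.52437485]), array([[ 8.67459903, -6.86470524],
       [ 5.13505818,  0.80435264],
       [-1.42274129,  0.47347688],
       [-1.30133325, -0.25540892]]))
(array([ 5.21143940e+02, -3.86806532e+02,  1.87826645e-02]), array([[ 2.78969926, -0.70508005],
       [-2.97352345, -1.18772044],
       [ 2.60226511,  2.67926245],
       [-9.03485875,  0.71215836]]))
```

Gripped (gap 10.8 mm). I carry it up and across to get a good look at the left bin, turning the leg along the bin's short axis.

Emit:
servo_tool(
  deltas=[
    [0, 0, -0.05, 0, 0],
    [-0.203, -0.191, -0.105, -0.498, 0],
    [-0.203, -0.191, -0.105, -0.498, 0],
    [-0.203, -0.191, -0.105, -0.498, 0],
    [-0.203, -0.191, -0.105, -0.498, 0],
    [-0.203, -0.191, -0.105, -0.498, 0],
    [-0.203, -0.191, -0.105, -0.498, 0],
    [-0.203, -0.191, -0.105, -0.498, 0],
    [-0.203, -0.191, -0.105, -0.498, 0],
    [-0.203, -0.191, -0.105, -0.498, 0],
    [-0.203, -0.191, -0.105, -0.498, 0],
  ],
)

```text
time_s: 5.1
position: [479.6, 149.6, 295.6]
eef_rot: [1.0, -0.025, -0.001, 0.0]
ft_force: [0.3, -0.7, -2.1]
finger_gap: 11.2
gripper_force: 49.2
```

```bash
python3 - <<'E'
from h import *
s=robot.state(); print(s['position'].round(1),s['joint_positions'].round(2),Ro.from_quat(s['eef_rot']).as_matrix().round(3)[:,0])
c=vision.get_calibration('wrist'); im=vision.get_image('wrist'); np.save('w3.npy',c,allow_pickle=True)
cv2.imwrite('pics/w3.png',im[:,:,::-1])
E
```

```text
[479.6 149.6 295.6] [ 0.12  0.03 -0.52  1.69  0.02  1.42 -2.02] [ 0.999 -0.05  -0.001]
```

View pics/w3.png

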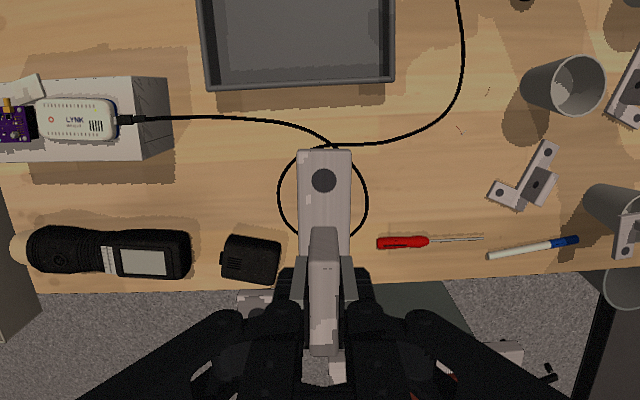

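The view shows bracket A held square in the fingers. The left bin's near rim runs from (206,89) to (394,80).

```bash
python3 - <<'E'
from h import *
c=np.load('w3.npy',allow_pickle=True).item()
a=at(c,206,89,45)[:2]; b=at(c,394,80,45)[:2]; d=b-a; print(a,b,np.hypot(*d)); n=np.array([-d[1],d[0]])/np.hypot(*d); 
if n[0]<0:n=-n
print('centre',(a+b)/2+65*n,'normal yaw',np.arctan2(n[1],n[0]))
# right bin: long inner edges from w1
c=np.load('w1.npy',allow_pickle=True).item()
for p in [(427,82),(418,221),(528,83),(524,224),(515,221)]: print(at(c,*p,45).round(0))
c=vision.get_calibration('side')
for p in [(369,202),(406,209),(345,232),(387,248)]: print('side',at(c,*p,45).round(0))
c=vision.get_calibration('scene')
for p in [(319,178),(335,163),(390,173),(377,190)]: print('scene',at(c,*p,45).round(0))
for p in [(170,270),(205,234),(266,241),(228,287)]: print('sceneL',at(c,*p,45).round(0))
E
```

```text
[566.9955854  272.91865134] [565.53802526  69.94581117] 202.97807351744476
centre [631.26512945 170.96547439] normal yaw -0.007180936526517894
[ 619. -316.   45.]
[ 424. -319.   45.]
[ 621. -454.   45.]
[ 418. -483.   45.]
[ 423. -468.   45.]
side [ 611. -332.   45.]
side [ 624. -451.   45.]
side [ 417. -335.   45.]
side [ 400. -466.   45.]
scene [ 617. -322.   45.]
scene [ 620. -451.   45.]
scene [ 424. -454.   45.]
scene [ 421. -322.   45.]
sceneL [708. 247.  45.]
sceneL [733.  94.  45.]
sceneL [575.  56.  45.]
sceneL [553. 240.  45.]
```

The left bin's centre comes out near (631,170) with its short side along x; measured edge length 203 mm (true 200). The right bin is near (521,-387). I place A at (623,205).

Emit:
servo_tool(
  deltas=[
    [0.14, -0.062, 0.05, -0.043, 0],
    [0.14, -0.062, 0.1, -0.043, 0],
    [0.14, -0.062, 0.15, -0.043, 0],
    [0.14, -0.062, 0.2, -0.043, 0],
    [0.14, -0.062, 0.22, -0.043, 0],
    [0.14, -0.062, 0.22, -0.043, 0],
    [0.14, -0.062, 0.22, -0.043, 0],
    [0.14, -0.062, 0.22, -0.043, 0],
  ],
)

```text
time_s: 5.95
position: [622.1, 205.8, 76.4]
eef_rot: [1.0, -0.003, -0.001, 0.0]
ft_force: [0.8, 0.3, -0.9]
finger_gap: 10.9
gripper_force: 49.2
```

Down 53 mm, settle, release, and rise.

Emit:
servo_tool(
  deltas=[
    [0, 0, 0.03, 0, 0],
    [0, 0, 0.045, 0, 0],
    [0, 0, 0.053, 0, 0],
    [0, 0, 0.053, 0, 0],
    [0, 0, 0.053, 0, 0.4],
    [0, 0, 0.053, 0, 0.4],
    [0, 0, 0.053, 0, 0.4],
    [0, 0, 0.02, 0, 0.4],
    [0, 0, -0.03, 0, 0.4],
    [0, 0, -0.08, 0, 0.5],
    [0, 0, -0.13, 0, 0.5],
    [-0.1, 0.1, -0.18, 0, 0.5],
    [-0.13, 0.19, -0.18, 0, 0.5],
    [-0.13, 0.19, -0.18, 0, 0.5],
    [-0.13, 0.19, -0.18, 0, 0.5],
    [-0.13, 0.19, -0.18, 0, 0.5],
    [-0.13, 0.19, -0.18, 0, 0.5],
    [-0.13, 0.19, -0.18, 0, 0.5],
  ],
)

```text
time_s: 7.75
position: [491.4, 16.6, 257.3]
eef_rot: [1.0, -0.003, 0.001, 0.0]
ft_force: [0.7, 0.1, 0.0]
finger_gap: 42.5
gripper_force: 0.0
```

```bash
python3 - <<'E'
from h import *
s=robot.state(); print(s['position'].round(1),s['joint_positions'].round(2),Ro.from_quat(s['eef_rot']).as_matrix().round(3)[:,0])
c=vision.get_calibration('wrist'); im=vision.get_image('wrist'); np.save('w4.npy',c,allow_pickle=True)
show(c,im,[([434.5,-119.1,-.438],0,'L'),([552.2,-238.6,-.411],0,'R'),((623,205,-.007),5,'L')],'pics/w4.png',None,.5)
E
```

```text
[491.4  16.6 257.3] [ 0.32  0.02 -0.45  1.78  0.01  1.34 -1.71] [ 1.    -0.006  0.002]
```

View pics/w4.png

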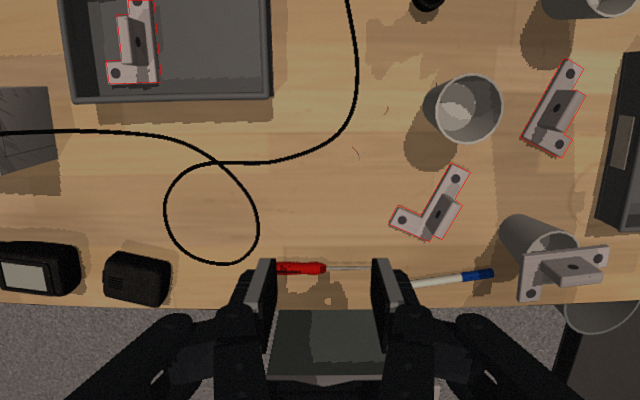

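A lies flat and flange up in the left bin at (137,45). B and C are still on their outlines, and the cup at (468,108) is intact. Next is B.

Emit:
servo_tool(
  deltas=[
    [-0.057, 0.136, 0.03, 0.432, 0.5],
    [-0.057, 0.136, 0.05, 0.432, 0.5],
    [-0.057, 0.136, 0.08, 0.432, 0.5],
    [-0.057, 0.136, 0.12, 0.432, 0.5],
    [-0.057, 0.136, 0.16, 0.432, 0.5],
    [-0.057, 0.136, 0.18, 0.432, 0.5],
    [-0.057, 0.136, 0.18, 0.432, 0.5],
    [-0.057, 0.136, 0.18, 0.432, 0.5],
  ],
)

```text
time_s: 8.6
position: [434.7, -117.7, 76.8]
eef_rot: [0.977, -0.215, -0.0, -0.0]
ft_force: [-0.1, 0.8, -0.0]
finger_gap: 42.6
gripper_force: 0.0
```

Emit:
servo_tool(
  deltas=[
    [0, 0, 0.03, 0, 0.5],
    [0, 0, 0.05, 0, 0.5],
    [0, 0, 0.06, 0, 0.5],
    [0, 0, 0.06, 0, 0.5],
    [0, 0, 0.06, 0, 0],
    [0, 0, 0.06, 0, 0],
    [0, 0, 0.06, 0, 0],
    [0, 0, 0.06, 0, 0],
    [0, 0, 0.06, 0, 0],
    [0, 0, 0.03, 0, 0],
    [0, 0, -0.02, 0, 0],
    [0, 0, -0.07, 0, 0],
    [0, 0, -0.1, 0, 0],
    [0, 0, -0.1, 0, 0],
  ],
  squeeze=50,
)

```text
time_s: 10.0
position: [436.4, -119.3, 181.5]
eef_rot: [0.976, -0.216, 0.004, 0.0]
ft_force: [0.0, 0.0, -0.7]
finger_gap: 11.2
gripper_force: 49.3
```

Emit:
servo_tool(
  deltas=[
    [0.073, -0.29, 0, -0.43, 0],
    [0.073, -0.29, 0, -0.43, 0],
    [0.073, -0.29, 0, -0.43, 0],
    [0.073, -0.29, 0, -0.43, 0],
    [0.073, -0.29, 0, -0.43, 0],
    [0.073, -0.29, 0, -0.43, 0],
    [0.073, -0.29, 0.03, -0.43, 0],
    [0.073, -0.29, 0.08, -0.43, 0],
    [0.073, -0.29, 0.1, -0.43, 0],
    [0.073, -0.29, 0.1, -0.43, 0],
    [0.073, -0.29, 0.1, -0.43, 0],
    [0.073, -0.29, 0.1, -0.43, 0],
  ],
)

```text
time_s: 11.2
position: [623.6, 113.5, 78.2]
eef_rot: [1.0, -0.003, 0.001, -0.0]
ft_force: [-0.2, 0.9, -0.9]
finger_gap: 11.1
gripper_force: 49.4
```

Emit:
servo_tool(
  deltas=[
    [0, 0, 0.03, 0, 0],
    [0, 0, 0.048, 0, 0],
    [0, 0, 0.055, 0, 0],
    [0, 0, 0.055, 0, 0],
    [0, 0, 0.055, 0, 0.38],
    [0, 0, 0.055, 0, 0.38],
    [0, 0, 0.055, 0, 0.38],
    [0, 0, 0.02, 0, 0.38],
    [0, 0, -0.03, 0, 0.38],
    [0, 0, -0.08, 0, 0.5],
    [0, 0, -0.13, 0, 0.5],
    [0, 0, -0.18, 0, 0.5],
    [0, 0, -0.18, 0, 0.5],
  ],
)

```text
time_s: 12.5
position: [625.3, 114.5, 264.9]
eef_rot: [1.0, -0.003, 0.006, -0.001]
ft_force: [0.3, 0.6, -0.9]
finger_gap: 42.8
gripper_force: 0.0
```

Emit:
servo_tool(
  deltas=[
    [-0.22, 0.34, 0, -1.68, 0.55],
    [-0.22, 0.34, 0, -1.68, 0.55],
    [-0.22, 0.34, 0, -1.68, 0.55],
    [-0.22, 0.34, 0, -1.68, 0.55],
    [-0.22, 0.34, 0, -1.68, 0.55],
    [-0.22, 0.34, 0, -1.68, 0.55],
    [-0.22, 0.34, 0, -1.68, 0.55],
    [-0.22, 0.34, 0, -1.68, 0.55],
    [-0.22, 0.34, 0, -1.68, 0.55],
    [-0.22, 0.34, 0, -1.68, 0.55],
    [-0.22, 0.34, 0, -1.68, 0.55],
    [-0.22, 0.34, 0, -1.68, 0.55],
    [-0.22, 0.34, 0, -1.68, 0.55],
    [-0.22, 0.34, 0, -1.68, 0.55],
    [-0.22, 0.34, 0, -1.68, 0.55],
    [-0.22, 0.34, 0, -1.68, 0.55],
  ],
)

```text
time_s: 14.1
position: [400.4, -225.4, 256.4]
eef_rot: [0.67, 0.742, 0.0, 0.0]
ft_force: [0.2, -0.2, -0.2]
finger_gap: 46.7
gripper_force: 0.0
```

```bash
python3 - <<'E'
from h import *
s=robot.state(); print(s['position'].round(1),s['joint_positions'].round(2),Ro.from_quat(s['eef_rot']).as_matrix().round(3)[:,0])
c=vision.get_calibration('wrist'); im=vision.get_image('wrist')
show(c,im,[([403.7,-227.1,-1.464],80,'R')],'pics/w5.png',None,.5)
c=vision.get_calibration('scene'); im=vision.get_image('scene')
cv2.imwrite('pics/s5.png',im[:,:,::-1])
E
```

```text
[ 400.4 -225.4  256.4] [ 0.7  -0.06 -0.27  1.85 -0.02  1.34  0.53] [-0.102  0.995 -0.   ]
```

View pics/w5.png

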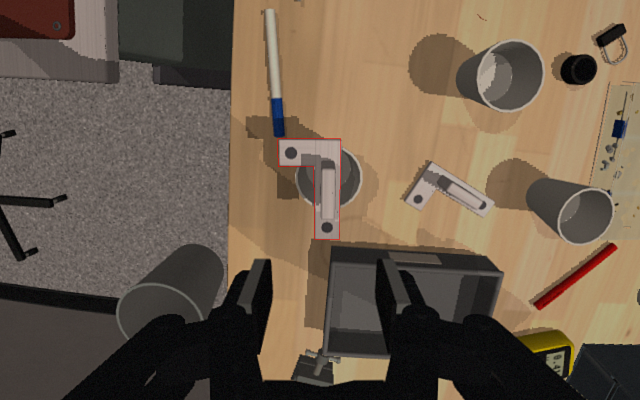

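The outline matches D, with its flange at (327,195). I descend and grip.

Emit:
servo_tool(
  deltas=[
    [-0.002, 0.003, 0.05, 0, 0.55],
    [-0.002, 0.003, 0.1, 0, 0.55],
    [-0.002, 0.003, 0.13, 0, 0.55],
    [-0.002, 0.003, 0.15, 0, 0.55],
    [-0.002, 0.003, 0.159, 0, 0.55],
    [-0.002, 0.003, 0.159, 0, 0.55],
    [-0.002, 0.003, 0.159, 0, 0.55],
    [-0.002, 0.003, 0.159, 0, 0],
    [-0.002, 0.003, 0.159, 0, 0],
    [-0.002, 0.003, 0.159, 0, 0],
    [-0.002, 0.003, 0.159, 0, 0],
    [-0.002, 0.003, 0.159, 0, 0],
    [-0.002, 0.003, 0.13, 0, 0],
    [-0.002, 0.003, 0.08, 0, 0],
    [-0.002, 0.003, 0.05, 0, 0],
    [-0.002, 0.003, 0.05, 0, 0],
  ],
  squeeze=50,
)

```text
time_s: 15.8
position: [405.6, -228.1, 210.8]
eef_rot: [0.67, 0.743, 0.001, 0.004]
ft_force: [0.5, -0.1, -1.6]
finger_gap: 11.1
gripper_force: 49.8
```

Emit:
servo_tool(
  deltas=[
    [-0.158, 0.059, 0, 0.1, 0],
    [-0.158, 0.059, 0, 0.1, 0],
    [-0.158, 0.059, 0, 0.1, 0],
    [-0.158, 0.059, 0, 0.1, 0],
    [-0.158, 0.059, 0.05, 0.1, 0],
    [-0.158, 0.059, 0.1, 0.1, 0],
    [-0.158, 0.059, 0.13, 0.1, 0],
    [-0.158, 0.059, 0.13, 0.1, 0],
    [-0.158, 0.059, 0.13, 0.1, 0],
  ],
)

```text
time_s: 16.7
position: [478.3, -378.0, 76.3]
eef_rot: [0.706, 0.708, -0.0, -0.001]
ft_force: [0.8, -0.9, -1.3]
finger_gap: 10.8
gripper_force: 49.6
```

Emit:
servo_tool(
  deltas=[
    [0, 0, 0.03, 0, 0],
    [0, 0, 0.046, 0, 0],
    [0, 0, 0.053, 0, 0],
    [0, 0, 0.053, 0, 0],
    [0, 0, 0.053, 0, 0.38],
    [0, 0, 0.053, 0, 0.38],
    [0, 0, 0.053, 0, 0.38],
    [0, 0, 0.02, 0, 0.38],
    [0, 0, -0.03, 0, 0.38],
    [0, 0, -0.08, 0, 0.5],
    [0, 0, -0.13, 0, 0.5],
    [0, 0, -0.18, 0, 0.5],
    [0, 0, -0.18, 0, 0.5],
  ],
)

```text
time_s: 18.0
position: [481.1, -379.9, 265.1]
eef_rot: [0.706, 0.708, 0.001, 0.006]
ft_force: [-0.3, -0.4, 0.0]
finger_gap: 42.4
gripper_force: 0.0
```

Emit:
servo_tool(
  deltas=[
    [0.139, 0.074, 0, -1.16, 0.5],
    [0.139, 0.074, 0, -1.16, 0.5],
    [0.139, 0.074, 0, -1.16, 0.5],
    [0.139, 0.074, 0, -1.16, 0.5],
    [0.139, 0.074, 0, -1.16, 0.5],
    [0.139, 0.074, 0, -1.16, 0.5],
    [0.139, 0.074, 0, -1.16, 0.5],
    [0.139, 0.074, 0, -1.16, 0.5],
    [0.139, 0.074, 0, -1.16, 0.5],
    [0.139, 0.074, 0, -1.16, 0.5],
    [0.139, 0.074, 0, -1.16, 0.5],
  ],
)

```text
time_s: 19.1
position: [552.0, -239.0, 256.3]
eef_rot: [0.204, 0.979, -0.0, 0.0]
ft_force: [-0.1, -0.2, 0.5]
finger_gap: 42.8
gripper_force: 0.0
```

```bash
python3 - <<'E'
from h import *
s=robot.state(); print(s['position'].round(1),s['joint_positions'].round(2),Ro.from_quat(s['eef_rot']).as_matrix().round(3)[:,0])
c=vision.get_calibration('wrist'); im=vision.get_image('wrist'); np.save('w6.npy',c,allow_pickle=True)
show(c,im,[([552.2,-238.6,-.411],0,'R'),([479,-379,-1.571],5,'R')],'pics/w6.png',None,.5)
E
```

```text
[ 552.  -239.   256.3] [ 0.68  0.25 -0.41  1.53  0.1   1.38  1.42] [-0.917  0.399 -0.   ]
```

View pics/w6.png

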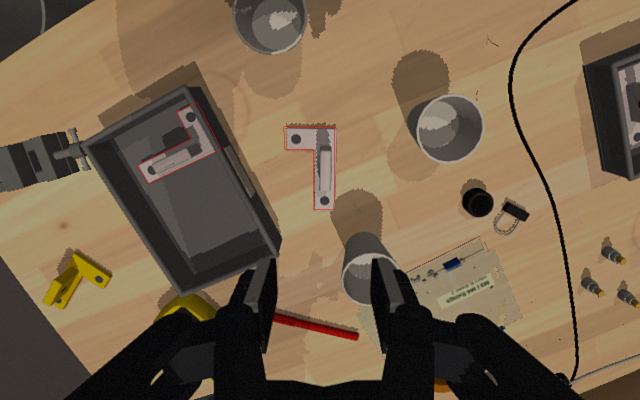

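C is on its outline (unmoved), D lies flat and flange up in the right bin, and the cup rims are at (270,20), (450,128) and (371,280). I take C.

Emit:
servo_tool(
  deltas=[
    [0, 0, 0.05, 0, 0.5],
    [0, 0, 0.1, 0, 0.5],
    [0, 0, 0.15, 0, 0.5],
    [0, 0, 0.2, 0, 0.5],
    [0, 0, 0.225, 0, 0.5],
    [0, 0, 0.239, 0, 0.5],
    [0, 0, 0.239, 0, 0.5],
    [0, 0, 0.239, 0, 0.5],
    [0, 0, 0.239, 0, 0],
    [0, 0, 0.239, 0, 0],
    [0, 0, 0.239, 0, 0],
    [0, 0, 0.239, 0, 0],
    [0, 0, 0.239, 0, 0],
    [0, 0, 0.2, 0, 0],
    [0, 0, 0.15, 0, 0],
    [0, 0, 0.1, 0, 0],
    [0, 0, 0.1, 0, 0],
  ],
  squeeze=50,
)

```text
time_s: 20.85
position: [556.0, -240.1, 164.7]
eef_rot: [0.202, 0.979, -0.001, 0.006]
ft_force: [1.5, -0.0, -1.4]
finger_gap: 10.6
gripper_force: 49.4
```

```bash
cat >> h.py <<'E'
TH=np.linspace(0,2*np.pi,180,endpoint=False)
def cupfit(c,im,x,y,ztop=80,r=32,rng=25):
    # rim: the bright ring; maximise contrast across outer/inner edge along the projected circle
    g=cv2.GaussianBlur(cv2.cvtColor(im,cv2.COLOR_RGB2LAB),(0,0),.8).astype(np.float32)
    sat=(im.max(2).astype(np.float32)-im.min(2)); 
    G=np.hypot(cv2.Sobel(g[:,:,2],5,1,0),cv2.Sobel(g[:,:,2],5,0,1))+.4*np.hypot(cv2.Sobel(g[:,:,0],5,1,0),cv2.Sobel(g[:,:,0],5,0,1))
    G=np.minimum(G,np.percentile(G,98))
    def cost(p):
        q=np.array([proj(c,[p[0]+r*np.cos(t),p[1]+r*np.sin(t),ztop]) for t in TH]).astype(np.float32)
        return -float(cv2.remap(G,q[None,:,0],q[None,:,1],cv2.INTER_LINEAR).mean())
    gr=[(cost((x+a,y+b)),x+a,y+b) for a in np.arange(-rng,rng+1,3.) for b in np.arange(-rng,rng+1,3.)]
    f,x,y=min(gr); r_=minimize(cost,[x,y],method='Nelder-Mead',options=dict(initial_simplex=[[x,y],[x+3,y],[x,y+3]])); return r_.x,r_.fun
E
python3 - <<'E'
from h import *
for n,z in [('w1',80),('w4',80),('w6',80)]:
    c=np.load(n+'.npy',allow_pickle=True).item()
    im=cv2.imread(f'pics/{n}.png')[:,:,::-1].copy()
    for u,v in {'w1':[(371,33)],'w4':[(468,108)],'w6':[(450,128),(371,280),(270,20)]}[n]:
        a=at(c,u,v,80); print(n,a.round(1)[:2],cupfit(c,im,a[0],a[1],rng=15))
E
```

```text
w1 [ 673.1 -236.4] (array([ 668.59276694, -238.53303883]), np.float64(-62.68828582763672))
w4 [ 556.5 -113.5] (array([ 552.97028562, -114.16454597]), np.float64(-53.905208587646484))
w6 [ 554.4 -114.5] (array([ 553.33604013, -116.51772147]), np.float64(-61.50151824951172))
w6 [ 671.3 -236.7] (array([ 671.92591183, -233.81953926]), np.float64(-63.55360412597656))
w6 [ 408.9 -225.1] (array([ 404.41905199, -223.73137046]), np.float64(-40.33658218383789))
```

Emit:
servo_tool(
  deltas=[
    [-0.064, -0.124, 0, 1.16, 0],
    [-0.064, -0.124, 0, 1.16, 0],
    [-0.064, -0.124, 0, 1.16, 0],
    [-0.064, -0.124, 0, 1.16, 0],
    [-0.064, -0.124, 0, 1.16, 0],
    [-0.064, -0.124, 0, 1.16, 0],
    [-0.064, -0.124, 0, 1.16, 0],
    [-0.064, -0.124, 0, 1.16, 0],
    [-0.064, -0.124, 0.05, 1.16, 0],
    [-0.064, -0.124, 0.08, 1.16, 0],
    [-0.064, -0.124, 0.08, 1.16, 0],
    [-0.064, -0.124, 0.08, 1.16, 0],
  ],
)

```text
time_s: 22.05
position: [561.6, -378.1, 76.8]
eef_rot: [0.706, 0.708, -0.0, -0.0]
ft_force: [0.4, -0.2, 0.5]
finger_gap: 11.2
gripper_force: 49.1
```

Emit:
servo_tool(
  deltas=[
    [0, 0.002, 0.03, 0, 0],
    [0, 0.002, 0.046, 0, 0],
    [0, 0.002, 0.054, 0, 0],
    [0, 0.002, 0.054, 0, 0],
    [0, 0.002, 0.054, 0, 0.38],
    [0, 0.002, 0.054, 0, 0.38],
    [0, 0.002, 0.054, 0, 0.38],
    [0, 0.002, 0.02, 0, 0.38],
    [0, 0.002, -0.03, 0, 0.38],
    [0, 0.002, -0.08, 0, 1],
    [0, 0.002, -0.13, 0, 1],
    [0.05, 0, -0.18, 0, 1],
    [0.1, -0.02, -0.22, 0, 1],
    [0.15, -0.02, -0.22, 0, 1],
    [0.15, -0.02, -0.22, 0, 1],
    [0.15, -0.02, -0.22, 0, 1],
    [0.15, -0.02, -0.22, 0, 1],
  ],
)

```text
time_s: 23.75
position: [541.3, -228.0, 296.9]
eef_rot: [0.706, 0.709, 0.0, 0.001]
ft_force: [-0.5, -0.4, -0.7]
finger_gap: 85.6
gripper_force: 0.0
```

```bash
cat > look.py <<'E'
from h import *
import sys
s=robot.state(); print(s['position'].round(1),s['joint_positions'].round(2),Ro.from_quat(s['eef_rot']).as_matrix().round(3)[:,0])
n=sys.argv[1]; c=vision.get_calibration('wrist'); im=vision.get_image('wrist'); np.save(n+'.npy',c,allow_pickle=True)
o=im[:,:,::-1].copy()
for a in sys.argv[2:]:
    x,y,z=map(float,a.split(',')); p,f=cupfit(c,im,x,y,z,rng=15); print(a,p.round(1),round(f,1),proj(c,[*p,z]).round())
    q=np.array([proj(c,[p[0]+32*np.cos(t),p[1]+32*np.sin(t),z]) for t in TH]); cv2.polylines(o,[q.astype(np.int32)],True,(0,0,255),1)
cv2.imwrite(f'pics/{n}.png',o)
E
python3 look.py w7 404,-225,80 553,-115,80 671,-235,80
```

```text
[ 541.3 -228.   296.9] [ 0.52  0.19 -0.23  1.51  0.04  1.44  0.29] [-0.004  1.    -0.001]
404,-225,80 [ 404.8 -223.8] -67.2 [194. 165.]
553,-115,80 [ 555.4 -114.6] -68.9 [338.  54.]
671,-235,80 [ 668.8 -238.2] -66.9 [443. 179.]
```

View pics/w7.png

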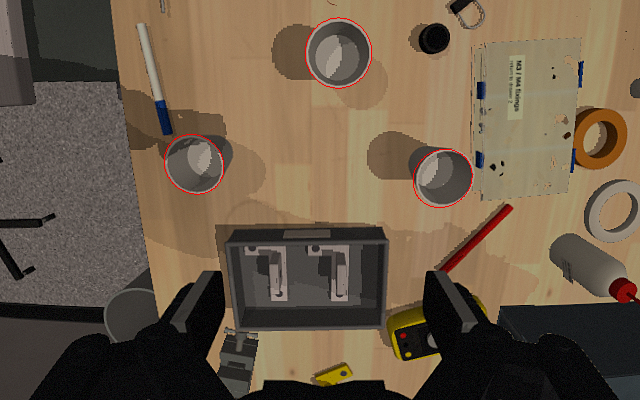

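Both right-hand brackets lie flat in the right bin. The fitted rims sit on all three cups: (194,165), (338,54), (443,179). I fetch the far-right cup and nest it into the middle one.

Emit:
servo_tool(
  deltas=[
    [-0.009, 0.128, 0, 0, 1],
    [-0.009, 0.128, 0.03, 0, 1],
    [-0.009, 0.128, 0.08, 0, 1],
    [-0.009, 0.128, 0.13, 0, 1],
    [-0.009, 0.128, 0.17, 0, 1],
    [-0.009, 0.128, 0.187, 0, 1],
    [-0.009, 0.128, 0.187, 0, 1],
    [-0.009, 0.128, 0.187, 0, 1],
  ],
)

```text
time_s: 24.6
position: [669.0, -238.3, 109.3]
eef_rot: [0.707, 0.708, -0.0, -0.0]
ft_force: [0.0, -0.6, 0.5]
finger_gap: 85.8
gripper_force: 0.0
```

Emit:
servo_tool(
  deltas=[
    [0, 0, 0.03, 0, 1],
    [0, 0, 0.05, 0, 1],
    [0, 0, 0.063, 0, 1],
    [0, 0, 0.063, 0, 1],
    [0, 0, 0.063, 0, 0.5],
    [0, 0, 0.063, 0, 0.5],
    [0, 0, 0.063, 0, 0.5],
    [0, 0, 0.063, 0, 0.5],
    [0, 0, 0.063, 0, 0.5],
    [0, 0, 0.04, 0, 0.5],
    [0, 0, 0, 0, 0.5],
    [0, 0, -0.04, 0, 0.5],
    [0, 0, -0.06, 0, 0.5],
    [0, 0, -0.06, 0, 0.5],
    [0, 0, -0.06, 0, 0.5],
  ],
  squeeze=30,
)

```text
time_s: 26.1
position: [669.3, -236.9, 169.8]
eef_rot: [0.706, 0.708, 0.0, 0.0]
ft_force: [-0.0, 0.6, -2.3]
finger_gap: 61.8
gripper_force: 33.3
```

```bash
python3 look.py w8 555.4,-114.6,80 669,-238.3,203
```

```text
[ 669.3 -236.9  169.8] [ 0.44  0.5  -0.23  1.36  0.11  1.29  0.21] [-0.003  1.    -0.   ]
555.4,-114.6,80 [ 555.  -114.1] -46.1 [140.  22.]
669,-238.3,203 [ 670.6 -238.4] -48.6 [327. 321.]
```

Emit:
servo_tool(
  deltas=[
    [0.123, -0.114, 0, 0, 0.5],
    [0.123, -0.114, 0, 0, 0.5],
    [0.123, -0.114, 0, 0, 0.5],
    [0.123, -0.114, 0, 0, 0.5],
    [0.123, -0.114, 0, 0, 0.5],
    [0.123, -0.114, 0, 0, 0.5],
    [0.123, -0.114, 0.02, 0, 0.5],
    [0.123, -0.114, 0.03, 0, 0.5],
    [0.123, -0.114, 0.03, 0, 0.5],
    [0.123, -0.114, 0.03, 0, 0.5],
  ],
)

```text
time_s: 27.15
position: [554.9, -114.7, 139.0]
eef_rot: [0.706, 0.708, -0.0, -0.0]
ft_force: [0.5, 0.7, -0.7]
finger_gap: 61.8
gripper_force: 33.7
```

```bash
python3 look.py w9 555.4,-114.6,174; python3 - <<'E'
from h import *
for n in ('scene','side'):
    im=vision.get_image(n); c=vision.get_calibration(n); u,v=proj(c,[555,-114.5,80]).astype(int)
    w=im[v-45:v+45,u-50:u+50,::-1]; cv2.imwrite(f'pics/{n}9.png',cv2.resize(w,None,fx=4,fy=4,interpolation=2))
a=np.hstack([cv2.imread('pics/scene9.png'),cv2.imread('pics/side9.png')]); cv2.imwrite('pics/n9.png',a)
E
```

```text
[ 554.9 -114.7  139. ] [ 0.38  0.25 -0.29  1.77  0.08  1.13  0.06] [-0.002  1.     0.   ]
555.4,-114.6,174 [ 552.3 -114.6] -43.2 [316. 320.]
```

Emit:
servo_tool(
  deltas=[
    [0, 0, 0.01, 0, 0.5],
    [0, 0, 0.02, 0, 0.5],
    [0, 0, 0.03, 0, 0.5],
    [0, 0, 0.038, 0, 0.5],
    [0, 0, 0.044, 0, 0.5],
    [0, 0, 0.048, 0, 0.5],
    [0, 0, 0.05, 0, 0.5],
    [0, 0, 0.05, 0, 0.5],
  ],
)

```text
time_s: 28.1
position: [554.8, -114.3, 89.2]
eef_rot: [0.706, 0.708, -0.0, -0.0]
ft_force: [-0.5, 0.3, -1.2]
finger_gap: 62.1
gripper_force: 33.7
```

Emit:
servo_tool(
  deltas=[
    [0, 0, 0.003, 0, 0.5],
    [0, 0, 0.005, 0, 0.5],
    [0, 0, 0.006, 0, 0.5],
    [0, 0, 0.006, 0, 0.5],
  ],
)

```text
time_s: 28.5
position: [555.4, -115.0, 84.8]
eef_rot: [0.706, 0.708, 0.0, 0.001]
ft_force: [-3.6, -1.2, 10.1]
finger_gap: 61.8
gripper_force: 34.2
```

Contact occurs about where expected, with 10 N. I release, rise and look.

Emit:
servo_tool(
  deltas=[
    [0, 0, 0.005, 0, 1],
    [0, 0, 0.005, 0, 1],
    [0, 0, 0.005, 0, 1],
    [0, 0, 0.005, 0, 1],
    [0, 0, -0.03, 0, 1],
    [0, 0, -0.08, 0, 1],
    [0, 0, -0.13, 0, 1],
    [0, 0, -0.18, 0, 1],
    [-0.05, 0, -0.21, 0, 1],
    [-0.1, -0.02, -0.21, 0, 1],
    [-0.115, -0.05, -0.21, 0, 1],
    [-0.115, -0.1, -0.21, 0, 1],
    [-0.115, -0.1, -0.21, 0, 1],
    [-0.115, -0.1, -0.21, 0, 1],
    [-0.115, -0.1, -0.21, 0, 1],
  ],
)

```text
time_s: 30.0
position: [456.0, -229.0, 293.6]
eef_rot: [0.706, 0.709, 0.0, 0.0]
ft_force: [0.9, 0.1, -0.4]
finger_gap: 85.4
gripper_force: 0.0
```

```bash
python3 look.py w10 404.8,-223.8,80 555,-115,80 555,-115,116; python3 - <<'E'
from h import *
# check rim height: fit score against height
c=np.load('w10.npy',allow_pickle=True).item(); im=vision.get_image('wrist')
for z in (106,111,116,121,126): print(z,*cupfit(c,im,555,-115,z,rng=9))
E
```

```text
[ 456.  -229.   293.6] [ 0.57  0.03 -0.19  1.69  0.01  1.42  0.38] [-0.004  1.    -0.   ]
404.8,-223.8,80 [ 404.8 -224. ] -86.1 [274. 165.]
555,-115,80 [ 566.8 -110.6] -86.8 [440.  50.]
555,-115,116 [ 555.5 -114.4] -73.0 [439.  50.]
106 [ 557.39033527 -114.88451599] -84.31268310546875
111 [ 556.90513966 -114.15062994] -76.28089904785156
116 [ 555.44554446 -114.67843824] -73.36441040039062
121 [ 552.34810537 -112.00277035] -56.108821868896484
126 [ 549.31262556 -118.3802022 ] -60.760986328125
```

```bash
python3 - <<'E'
from h import *
c=vision.get_calibration('scene'); im=vision.get_image('scene'); a=cv2.imread('pics/s5.png')[:,:,::-1]
d=np.abs(im.astype(int)-a).max(2)>25
u0,v0=proj(c,[555,-115,90]).astype(int); m=np.zeros_like(d); m[v0-45:v0+30,u0-25:u0+25]=d[v0-45:v0+30,u0-25:u0+25]
n,l,s,_=cv2.connectedComponentsWithStats(m.astype(np.uint8)); 
print([list(x) for x in s[1:] if x[4]>8])
for z in (80,116):
    q=np.array([proj(c,[555+32*np.cos(t),-115+32*np.sin(t),z]) for t in TH]); print(z,q.min(0).round(),q.max(0).round())
c=np.load('w10.npy',allow_pickle=True).item(); im=cv2.cvtColor(vision.get_image('wrist'),7)
for z in (80,116):   # radial contrast at rim
  for r in (26,28,29,30,31,32,33,34): 
    q=np.array([proj(c,[555.5+r*np.cos(t),-114.6+r*np.sin(t),116]) for t in TH]).astype(np.float32)
    if z==116: print(r,cv2.remap(im,q[None,:,0],q[None,:,1],1).mean().round(),end=' ')
E
```

```text
[[np.int32(280), np.int32(172), np.int32(50), np.int32(40), np.int32(908)]]
80 [293. 195.] [317. 206.]
116 [293. 184.] [317. 194.]
26 86.0 28 81.0 29 101.0 30 154.0 31 152.0 32 122.0 33 115.0 34 120.0
```

A bright ring at r = 30–31 mm, height 116, confirms the cup is nested. Now the last cup, at (405,-224).

Emit:
servo_tool(
  deltas=[
    [0.005, -0.051, 0, 0, 1],
    [0.005, -0.051, 0.05, 0, 1],
    [0.005, -0.051, 0.1, 0, 1],
    [0.005, -0.051, 0.15, 0, 1],
    [0.005, -0.051, 0.184, 0, 1],
    [0.005, -0.051, 0.184, 0, 1],
    [0.005, -0.051, 0.184, 0, 1],
    [0.005, -0.051, 0.184, 0, 1],
  ],
)

```text
time_s: 31.0
position: [405.8, -225.2, 111.5]
eef_rot: [0.706, 0.708, 0.001, 0.001]
ft_force: [0.7, -1.0, -1.0]
finger_gap: 85.5
gripper_force: 0.0
```

Emit:
servo_tool(
  deltas=[
    [0, 0, 0.03, 0, 1],
    [0, 0, 0.05, 0, 1],
    [0, 0, 0.065, 0, 1],
    [0, 0, 0.065, 0, 1],
    [0, 0, 0.065, 0, 0.5],
    [0, 0, 0.065, 0, 0.5],
    [0, 0, 0.065, 0, 0.5],
    [0, 0, 0.065, 0, 0.5],
    [0, 0, 0.065, 0, 0.5],
    [0, 0, 0.04, 0, 0.5],
    [0, 0, 0, 0, 0.5],
    [0, 0, -0.04, 0, 0.5],
    [0, 0, -0.08, 0, 0.5],
    [0, 0, -0.09, 0, 0.5],
    [0, 0, -0.09, 0, 0.5],
    [0, 0, -0.09, 0, 0.5],
  ],
  squeeze=30,
)

```text
time_s: 32.6
position: [403.7, -224.5, 198.7]
eef_rot: [0.706, 0.708, -0.0, -0.0]
ft_force: [-1.0, 0.3, -1.5]
finger_gap: 62.5
gripper_force: 33.4
```

```bash
python3 look.py w11 405,-225,235
```

```text
[ 403.7 -224.5  198.7] [ 0.6  -0.02 -0.18  1.94 -0.    1.22  0.42] [-0.003  1.     0.   ]
405,-225,235 [ 403.7 -222.7] -56.4 [323. 318.]
```

Emit:
servo_tool(
  deltas=[
    [0.109, 0.151, 0, 0, 0.5],
    [0.109, 0.151, 0, 0, 0.5],
    [0.109, 0.151, 0, 0, 0.5],
    [0.109, 0.151, 0, 0, 0.5],
    [0.109, 0.151, 0, 0, 0.5],
    [0.109, 0.151, 0, 0, 0.5],
    [0.109, 0.151, 0, 0, 0.5],
    [0.109, 0.151, 0.02, 0, 0.5],
    [0.109, 0.151, 0.02, 0, 0.5],
    [0.109, 0.151, 0.02, 0, 0.5],
  ],
)

```text
time_s: 33.65
position: [553.9, -116.1, 179.3]
eef_rot: [0.707, 0.708, -0.0, -0.0]
ft_force: [0.8, -0.0, -0.8]
finger_gap: 62.7
gripper_force: 33.7
```

Now I lower it to about 125, slowly.

Emit:
servo_tool(
  deltas=[
    [0.001, 0.001, 0.01, 0, 0.5],
    [0.001, 0.001, 0.02, 0, 0.5],
    [0.001, 0.001, 0.03, 0, 0.5],
    [0.001, 0.001, 0.04, 0, 0.5],
    [0.001, 0.001, 0.047, 0, 0.5],
    [0.001, 0.001, 0.052, 0, 0.5],
    [0.001, 0.001, 0.054, 0, 0.5],
    [0.001, 0.001, 0.054, 0, 0.5],
  ],
)

```text
time_s: 34.45
position: [555.8, -114.3, 125.2]
eef_rot: [0.706, 0.708, -0.0, -0.0]
ft_force: [0.3, -1.4, -1.1]
finger_gap: 62.6
gripper_force: 33.7
```

Emit:
servo_tool(
  deltas=[
    [0, 0, 0.002, 0, 0.5],
    [0, 0, 0.004, 0, 0.5],
    [0, 0, 0.006, 0, 0.5],
    [0, 0, 0.006, 0, 0.5],
  ],
)

```text
time_s: 34.85
position: [555.9, -114.3, 119.4]
eef_rot: [0.706, 0.708, 0.0, 0.0]
ft_force: [-0.2, -1.1, -0.6]
finger_gap: 62.7
gripper_force: 33.8
```

Emit:
servo_tool(
  deltas=[
    [0, 0, 0.002, 0, 0.5],
    [0, 0, 0.003, 0, 0.5],
    [0, 0, 0.003, 0, 0.5],
  ],
)

```text
time_s: 35.15
position: [557.1, -114.8, 118.8]
eef_rot: [0.706, 0.708, 0.001, 0.002]
ft_force: [-3.7, -1.0, 16.8]
finger_gap: 62.8
gripper_force: 34.6
```

Seated: contact is at 118.8, with 118 expected. I release, rise, and take the final look.

Emit:
servo_tool(
  deltas=[
    [0, 0, 0.001, 0, 1],
    [0, 0, 0.001, 0, 1],
    [0, 0, 0.001, 0, 1],
    [0, 0, 0.001, 0, 1],
    [0, 0, -0.03, 0, 1],
    [0, 0, -0.08, 0, 1],
    [0, 0, -0.13, 0, 1],
    [0, 0, -0.18, 0, 1],
    [0, 0, -0.18, 0, 1],
    [-0.1, -0.05, -0.2, 0, 1],
    [-0.15, -0.09, -0.2, 0, 1],
    [-0.19, -0.09, -0.2, 0, 1],
    [-0.19, -0.09, -0.2, 0, 1],
    [-0.19, -0.09, -0.2, 0, 1],
    [-0.19, -0.09, -0.2, 0, 1],
  ],
)

```text
time_s: 36.65
position: [465.1, -306.9, 316.1]
eef_rot: [0.708, 0.706, -0.0, -0.0]
ft_force: [-0.1, 0.7, 0.6]
finger_gap: 85.6
gripper_force: 0.0
```

```bash
python3 - <<'E'
from h import *
print(robot.state()['position'].round(0))
a=vision.get_image('scene')[145:310,150:420,::-1]; b=vision.get_image('side')[145:265,200:420,::-1]; w=vision.get_image('wrist')[:200,:,::-1]
a=cv2.resize(a,(486,297),interpolation=2); b=cv2.resize(b,(314,297),interpolation=2)
o=np.vstack([np.hstack([a,b]),cv2.resize(w,(800,250))]); cv2.imwrite('pics/end.png',o)
E
```

```text
[ 465. -307.  316.]
```

View pics/end.png

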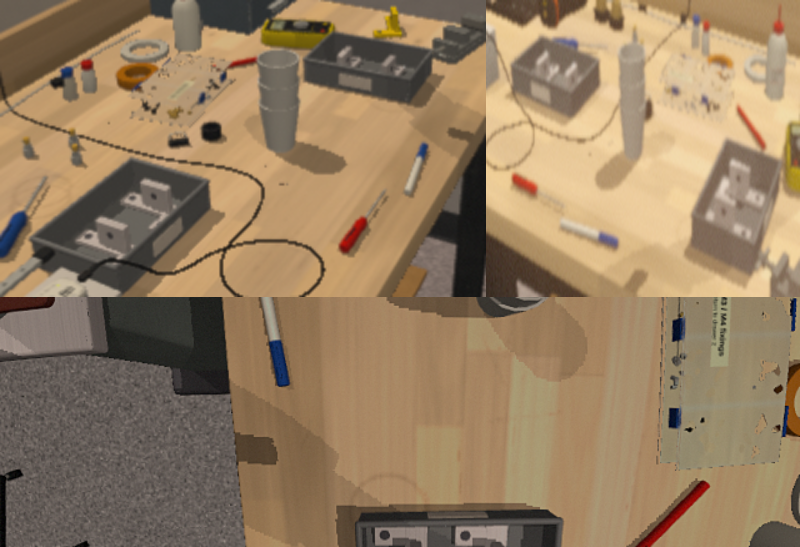

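The final view shows the three cups in one upright stack at (279,100). Each bin holds two brackets lying flange up, and the other things are undisturbed.

```bash
python3 -c "
from rig import robot
print(robot.job_done())"
```

```text
the job is handed in; nothing more can be done
None
```

I handed the job in at about 37 s: both left-hand brackets are in the left bin and both right-hand ones in the right bin, all flange up. The three cups stand nested in one upright stack on the bench, and the other things are where they were.

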